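# Stand the pan lid up in the sprung lid rack

## Task

Put the loose pan lid away in the front gap of the lid rack, like the lid that already stands in the gap behind it: standing upright on its rim in the middle of the gap, handle facing the landing deck, its back resting on the first row of tines and its rim down on the white sprung bed so that the bed sinks under its weight and the lid is caught behind the edge of the landing deck. Let go of it, and do not knock over or shove aside the things standing around.

Things in the scene. Friction and masses are not known exactly. Their poses are not given: they have to be found in the camera images.
- lid: loose round steel pan lid, 150 mm across, plate 6 mm thick, 0.28 to 0.42 kg, at first flat on the worktop, handle up, left or right of the rack. Origin: centre of the flat underside; z axis out of the top face (up at first, towards the deck when stored). Black bar handle in the middle of the top face: 44 mm long along the lid's x, 14 mm wide along y, 30 mm high (its top 36 mm over the underside).
- rack: steel lid rack fixed to the worktop, 200 mm wide along its y. Origin: on the worktop under the middle of the landing deck's rear edge; x axis from deck to tines, level, towards the robot's left (yaw 1.57 +-0.3). Deck: flat step, top at z = 30 mm, x = -72 to 0 mm, with a round lip 5.5 mm proud of it along its outer edge (x = -70 mm). Wire end guides at y = +-94 mm, 62 mm high. Friction about 0.6 (+-20 %).
- gap (a point): middle of the rack's front gap, level with the deck: 8 mm behind the deck's rear edge, 30 mm over the worktop. Axes as the rack's. The gap is 16 mm from the deck to the first tines and is floored by a white sprung bed, flush with the deck while empty, so that a lid's rim pushed along the deck slides onto it and drops with it behind the deck's edge.
- tine_tips (a point): midway between the tips of the first row of tines: rack x = 41 mm, 110 mm over the worktop. Four wires 6 mm thick at rack y = -54, -18, 18, 54 mm, slanting 12 degrees away from the deck (axis at x = 19 mm at z = 6 mm). A lid with its rim on the deck can rest leaning on the tips. A like row stands 61 mm behind, with another lid of the same kind fixed against it for good.
- bed (a joint): how far the white sprung bed (16 by 170 mm) of the front gap has sunk, in m: 0 empty and flush with the deck, 0.018 at its stop. It begins to sink at about 0.4 N and reaches the stop at about 2.4 N, less than the weight of the lid.
- salt_dredger: aluminium salt dredger, 68 mm diameter, 115 mm high, standing on the other side of the rack from the lid. Origin: centre of its underside, z up. To be left standing where it is.
- sauce_red: red sauce bottle, 63 mm diameter, 226 mm high, standing on the rack's far side from the robot. Origin: centre of its underside, z up. To be left standing where it is.
- sauce_tub_1: green lidded dip tub, 66 by 73 mm, 37 mm high, standing to the left, far from the robot. Origin: centre of its underside. To be left where it is.
Things that resemble listed ones, but are neither listed nor needed, are in the scene too. There is more than one size of the lid; the one meant has the size given above.

How it is judged:
By the outcome, as a careful person would: the job done as asked, in the order asked, and still so for the second after the job is handed in, with the robot touching nothing.
It also fails if it takes over 64 s, if anything falls off the work surface, if the arm or the gripper's body presses on something with over 40 N, if the wrist force passes 120 N, or if a joint passes its speed limit or range.

## Robot

A 7-joint arm with a two-finger parallel gripper is mounted at the origin on a cart in front of the work surface, level with it; the furniture and walls round the work are solid. World frame = base frame: x ahead of the robot, y to its left, z up, the work surface at z = 0. Lengths are in m, angles in rad, forces in N, time in s.
With the tool pointing down it reaches from about 0.4 to 0.85 m from the base axis. Payload 10.4 kg.
Tool frame: the origin (TCP) lies at the very end of the fingers, on their centre line; the grasp point (between the pads) lies 19 mm behind it; z points along the fingers, y is the line along which they close (so a half turn about z gives the same grasp; the last joint's range is limited). The gripper opens to 87 mm and grips with 3 to 60 N. Pads are 19 mm wide; open, the fingers measure 117 mm over their backs; the gripper's body (75 mm by 190 mm) begins 51 mm behind the grasp point.
Start: joints at [-1.135, 0.332, -0.065, 1.46, 0.022, 1.35, -0.088], TCP at [0.277, 0.56, 0.223] pointing down, gripper open.
Joint ranges: [-2.6, 2.6], [-0.5, 2.12], [-1.47, 1.34], [0.16, 2.42], [-1.27, 4.41], [0.06, 2.06], [-2.6, 2.6]. Speed limits (rad/s): [2.22, 2.22, 2.79, 2.79, 3.14, 3.14, 3.14].

## Interface

Orientations are given as a unit quaternion [x, y, z, w].
In Python, from bench import r gives the robot as it stands.
- The arm moves only by the shell command python3 -m crank 'ROWS' [FORCE]. ROWS is JSON, a list that holds one entry, the list of rows, each a list of 5 numbers: the shift along the tool's x, y, z in mm, then the turn about the tool's z in degrees, then the opening, from -1 (shut) to 1 (fully open). A call has 1 to 20 rows; each row is the pose to reach, as a shift and turn from the pose commanded when the call began, along the tool's axes at that moment; what a row does not reach only later rows make up. A row lasts 1/10 s, in which the tool goes at most 50 mm and 8.59 degrees, less where a joint would pass 70% of its speed; a pose out of reach is approached as far as the arm can. A call with a gripper value outside its range is refused whole. The fingers move at their own pace and stop on an object; FORCE is the grip in N (left out, the last holds). Time passes only in rows, so rows that repeat a pose let the fingers close. It gives the time, the measured TCP pose, the force, the opening and the grip force at its end, in the units of the state.
- r.read_state(): the state, without advancing time (a new reading comes with each control period).
- r.camera(name): name is "scene" or "side" or "wrist"; returns a dict with "image" (384x512x3 uint8, red, green, blue), "vfov" (degrees; the focal length in pixels is half the picture's height over the tangent of half this angle, whatever the lens; pixels are square), "cx", "cy" (the principal point, pixels), "eye" and "attitude" of the camera in the world. Camera axes: x right, y down, z forward; pixel columns grow to the right and rows downward; lengths in m; the calibration is good to about 2 mm. The wrist camera is an equidistant fisheye: a pixel r from the principal point sees the ray r / f radians off the axis. A picture is of the moment at which its call begins. There is no depth.
- r.close_job(): hands the job in; it is judged then, once.
The state is a dict: "time": time; "joint_positions": joint angles; "joint_vel": joint speeds; "joint_torque": joint torques, N m; "ee_pos": TCP position; "eef_rot": TCP orientation; "ft_force": force on the tool from outside, world axes, zero at the start; "torque": the same for the moment, N m; "width": finger opening in m; "grip_force": force on a finger pad.
Only numpy, scipy, OpenCV 4.12 (cv2) and the standard library are available. Lean on these libraries where they do the work, as an engineer would, in place of code of your own. Each camera call takes 0.05 s, during which the arm holds its last target. There are 200 camera calls.

## Working session

There is one attempt and no reset: what is moved stays moved. The work goes in short steps, Python scripts to look and compute and a shell command to move; the robot and the scene stay as the last step left them, time stands still between calls to the robot, and variables do not carry over. Pictures are saved under pics/ and viewed, at most 10 in all, crops included, and the job is handed in when it is done.

```bash
ls; mkdir -p pics; python3 - <<'E'
from bench import r
import cv2,numpy as np
s=r.read_state();print({k:np.round(v,3) for k,v in s.items()})
for n in ("scene","side","wrist"):
    c=r.camera(n);cv2.imwrite(f"pics/{n}0.png",c["image"][:,:,::-1]);print(n,{k:np.round(v,4) for k,v in c.items() if k!="image"})
E
```

```text
pics
{'time': np.float64(0.0), 'joint_positions': array([-1.135,  0.333, -0.065,  1.461,  0.022,  1.35 , -0.089]), 'joint_vel': array([-0.001,  0.   ,  0.001,  0.001, -0.002, -0.   ,  0.002]), 'joint_torque': array([-1.0000e-03, -6.2326e+01,  2.4000e-02, -3.8990e+01, -6.1000e-02,
        4.0000e-02,  0.0000e+00]), 'ee_pos': array([0.277, 0.56 , 0.222]), 'eef_rot': array([ 0.227,  0.974, -0.001, -0.   ]), 'ft_force': array([-0.009,  0.349,  0.522]), 'torque': array([-0.008,  0.028,  0.034]), 'grip_force': np.float64(0.0), 'width': np.float64(0.087)}
scene {'vfov': np.float64(46.6389), 'cx': np.float64(254.8107), 'cy': np.float64(183.3589), 'eye': array([-0.1769, -0.3488,  1.2511]), 'attitude': array([ 0.851 , -0.412 ,  0.1471, -0.2907])}
side {'vfov': np.float64(51.4536), 'cx': np.float64(261.583), 'cy': np.float64(190.723), 'eye': array([-0.6545,  0.2078,  0.8945]), 'attitude': array([-0.6184,  0.6242, -0.3363,  0.339 ])}
wrist {'vfov': np.float64(65.7065), 'cx': np.float64(258.5094), 'cy': np.float64(190.1215), 'eye': array([0.2163, 0.5889, 0.3829]), 'attitude': array([0.843 , 0.5235, 0.0646, 0.1052])}
```

View pics/scene0.png

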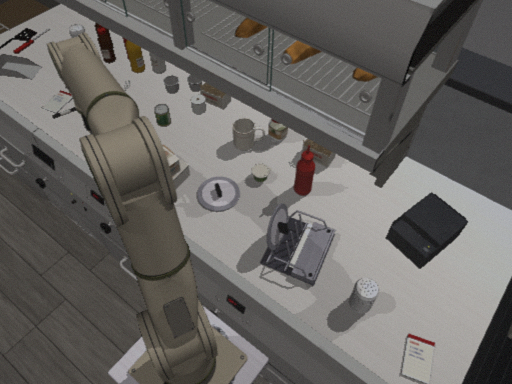

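View pics/side0.png

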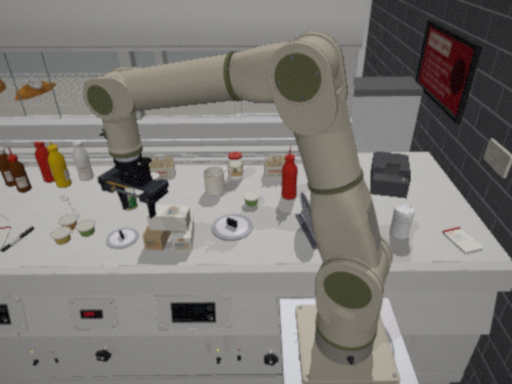

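The scene view shows the lid near (218,192), the rack near (298,250), the bottle at (305,175) and the dredger at (364,292). In the side view the lid is at (232,226), and a smaller lid sits at (122,238).

```bash
cat > h.py <<'E'
from bench import r
import cv2,numpy as np
from scipy.spatial.transform import Rotation as R
def ray(c,u,v,fish=False):
    f=c["image"].shape[0]/2/np.tan(np.radians(c["vfov"])/2)
    x,y=(u-c["cx"])/f,(v-c["cy"])/f
    if fish:
        t=np.hypot(x,y);k=np.sin(t)/t if t>1e-9 else 1;d=np.array([x*k,y*k,np.cos(t)])
    else: d=np.array([x,y,1.])
    return R.from_quat(c["attitude"]).apply(d/np.linalg.norm(d))
def onz(c,u,v,z,fish=False):
    d=ray(c,u,v,fish);e=np.array(c["eye"]);return e+d*(z-e[2])/d[2]
def two(c1,p1,c2,p2,f1=False,f2=False):
    d1,d2=ray(c1,*p1,f1),ray(c2,*p2,f2);e1,e2=np.array(c1["eye"]),np.array(c2["eye"])
    t=np.linalg.lstsq(np.stack([d1,-d2],1),e2-e1,rcond=None)[0]
    a,b=e1+t[0]*d1,e2+t[1]*d2;return (a+b)/2,np.linalg.norm(a-b)
def delta(p):
    "shift in tool axes, mm, to bring the TCP to p"
    s=r.read_state();return R.from_quat(s["eef_rot"]).inv().apply(np.array(p)-s["ee_pos"])*1000
E
python3 - <<'E'
from h import *
c=r.camera("scene");s=r.camera("side")
print("lid",onz(c,218,192,.006),onz(s,232,226,.006))
print("lid width scene",[onz(c,u,192,.006)for u in(197,240)],"side",[onz(s,u,226,.006) for u in (211,253)])
print("bottle base",onz(c,305,190,0),"dredger base",onz(c,362,305,0),"tub",onz(c,260,172,.037))
print("small lid",onz(s,122,238,.006))
# rack guesses
for n,p in dict(bar_a=(292,265),bar_b=(305,228)).items(): print(n,onz(c,*p,.03))
s_=r.read_state();print(R.from_quat(s_["eef_rot"]).as_matrix().round(3))
im=c["image"][185:310,235:400,::-1];cv2.imwrite("pics/rack0.png",cv2.resize(im,None,fx=4.8,fy=4.8,interpolation=cv2.INTER_CUBIC))
E
```

```text
lid [0.48690974 0.31837672 0.006     ] [0.48363759 0.31491961 0.006     ]
lid width scene [array([0.44125156, 0.37559419, 0.006     ]), array([0.53480456, 0.25835637, 0.006     ])] side [array([0.48474398, 0.39082767, 0.006     ]), array([0.48253258, 0.23910513, 0.006     ])]
bottle base [0.68812703 0.08759353 0.        ] dredger base [ 0.44018008 -0.28323609  0.        ] tub [0.62945925 0.24398647 0.037     ]
small lid [0.4216514  0.69401283 0.006     ]
bar_a [ 0.4046347  -0.05329959  0.03      ]
bar_b [ 0.53947929 -0.00963039  0.03      ]
[[-0.897  0.443 -0.   ]
 [ 0.443  0.897 -0.001]
 [-0.    -0.001 -1.   ]]
```

View pics/rack0.png

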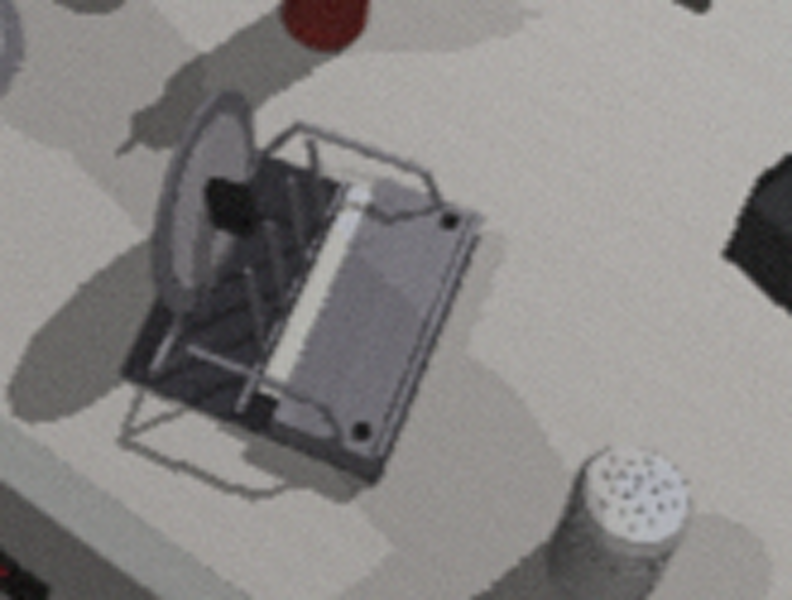

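The 150 mm lid lies at about (0.485, 0.317), measuring 150 mm in both views. The crop shows the white bed running from (365,185) to (278,395) and the deck to the right of it. Next I move above the lid and measure the rack at the same time.

```bash
python3 -m crank '[[[-50,-20,0,0,1],[-100,-40,0,0,1],[-150,-60,0,0,1],[-200,-80,0,0,1],[-250,-105,0,0,1],[-294,-126,0,0,1],[-294,-126,0,0,1],[-294,-126,0,0,1]]]'; python3 - <<'E'
from h import *
c=r.camera("scene")
a=c["image"].astype(int);roi=np.zeros(a.shape[:2],bool);roi[215:275,285:315]=1
m=((a.min(2)>165)&roi).astype(np.uint8)
n,l,st,ce=cv2.connectedComponentsWithStats(m);print(st[1:6].tolist())
i=1+st[1:,4].argmax();ys,xs=np.where(l==i)
P=np.array([onz(c,u,v,.03)[:2] for u,v in zip(xs,ys)])
mu=P.mean(0);w=np.linalg.svd(P-mu)[2];q=(P-mu)@w.T
print("bed",mu,w[0],"len",np.ptp(q[:,0]),"wid",np.ptp(q[:,1]),"mid",mu+w[0]*(q[:,0].max()+q[:,0].min())/2)
f=lambda x,y,z:onz(c,235+x/4.8,185+y/4.8,z)
print("deck corner",f(482,213,.03),f(385,465,.03),"outer bottom",f(378,480,0.0))
wc=r.camera("wrist");cv2.imwrite("pics/wrist1.png",wc["image"][:,:,::-1])
print(wc["eye"],r.read_state()["ee_pos"])
E
```

```text
time: 1.05
ee_pos: [0.4871, 0.3133, 0.2226]
eef_rot: [0.231, 0.973, -0.0, 0.001]
ft_force: [0.1, 0.4, 1.0]
width: 0.087
grip_force: 0.0
[[296, 215, 3, 3, 6], [302, 215, 2, 2, 2], [314, 215, 1, 1, 1], [304, 217, 2, 2, 2], [307, 217, 8, 4, 12]]
bed [ 0.47466294 -0.03470871] [-0.97315709 -0.23014185] len 0.1356127605224018 wid 0.01161378469296893 mid [ 0.47757055 -0.03402109]
deck corner [ 0.59636839 -0.08949888  0.03      ] [ 0.40198412 -0.13950077  0.03      ] outer bottom [ 0.40486011 -0.13654522  0.        ]
[0.42511684 0.34473541 0.38356272] [0.48432611 0.31749332 0.22246409]
```

View pics/wrist1.png

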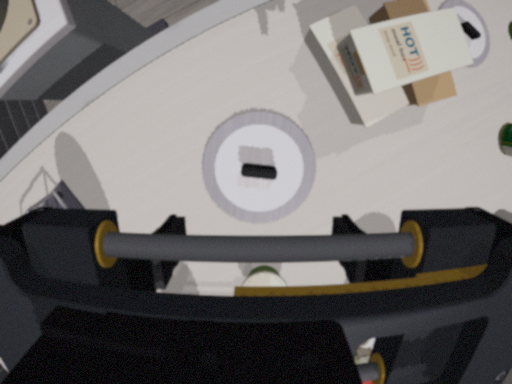

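The wrist view shows the lid at (259,166), with its handle nearly parallel to the closing line from (243,170) to (276,172). I'll measure the handle, then take a close look at the rack from the deck side.

```bash
python3 - <<'E'
from h import *
wc=r.camera("wrist");a=wc["image"].astype(int)
m=np.zeros(a.shape[:2],np.uint8);m[140:200,225:295]=(a.max(2)<70)[140:200,225:295]
ys,xs=np.where(m);print(len(xs),cv2.minAreaRect(np.stack([xs,ys],1).astype(np.float32)))
P=np.array([onz(wc,u,v,.036,True)[:2] for u,v in zip(xs,ys)])
rc=cv2.minAreaRect((P*1000).astype(np.float32));print("handle",rc)
L=[onz(wc,u,v,.004,True) for u,v in((203,166),(316,166),(259,110),(259,222))];print("lid",np.mean(L,0),np.linalg.norm(L[0]-L[1]),np.linalg.norm(L[2]-L[3]))
E
python3 -m crank '[[[-25,-44,0,5,1],[-50,-88,0,10,1],[-75,-132,0,15,1],[-100,-176,0,20,1],[-125,-220,0,26,1],[-150,-264,0,32,1],[-175,-308,0,38,1],[-200,-352,0,44,1],[-225,-396,0,50,1],[-255,-440,0,50,1],[-255,-440,0,50,1],[-255,-440,0,50,1],[-255,-440,0,50,1]]]'
python3 - <<'E'
from h import *
wc=r.camera("wrist");cv2.imwrite("pics/wrist2.png",cv2.resize(wc["image"][:,:,::-1],None,fx=1.5,fy=1.5))
np.save("w2.npy",wc,allow_pickle=True);s=r.read_state();print(s["ee_pos"],R.from_quat(s["eef_rot"]).as_matrix()[:,:2].T.round(3),wc["eye"])
E
```

```text
372 ((257.9878234863281, 172.10977172851562), (32.908599853515625, 11.484880447387695), 6.34019136428833)
handle ((482.56927490234375, 316.58233642578125), (39.19971466064453, 13.909674644470215), 57.171714782714844)
lid [0.48232314 0.31843761 0.004     ] 0.14785575177542706 0.14889944011625958
time: 2.5
ee_pos: [0.5189, -0.1877, 0.2222]
eef_rot: [0.616, 0.787, 0.0, -0.001]
ft_force: [-0.6, -0.1, -0.1]
width: 0.087
grip_force: 0.0
[ 0.51892005 -0.18745653  0.22231215] [[-0.241  0.971  0.001]
 [ 0.971  0.241  0.   ]] [ 0.50209794 -0.12417098  0.38334406]
```

View pics/wrist2.png

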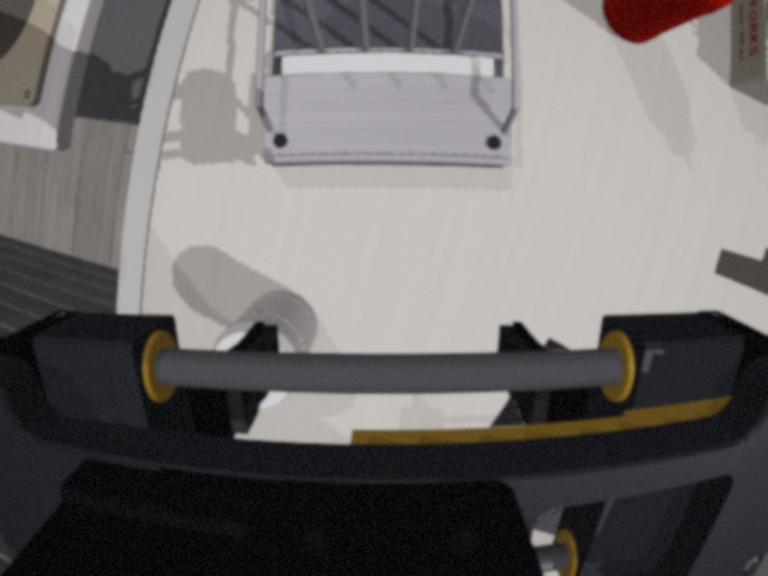

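The close view shows the deck from (268,157) to (511,158), the bed front edge along row 73, the rear edge near row 55, and the tines behind it. In the enlarged picture the bolts are at (280,140) and (493,142).

```bash
python3 - <<'E'
from h import *
wc=np.load("w2.npy",allow_pickle=True).item()
g=lambda x,y,z:onz(wc,x/1.5,y/1.5,z,True)
O={k:g(x,y,.03)for k,(x,y) in dict(bedL=(281,73),bedR=(497,75),bolL=(280,140),bolR=(493,142),rearL=(283,54),rearR=(494,56),lipL=(272,154),lipR=(511,152)).items()}
for k,v in O.items():print(k,v.round(4))
for a,b in(("bedL","bedR"),("bolL","bolR"),("rearL","rearR"),("lipL","lipR")):
    d=O[b]-O[a];print(a,np.linalg.norm(d).round(4),np.degrees(np.arctan2(d[1],d[0])).round(2),((O[a]+O[b])/2).round(4))
E
```

```text
bedL [ 0.399  -0.0611  0.03  ]
bedR [ 0.5669 -0.0213  0.03  ]
bolL [ 0.4118 -0.1151  0.03  ]
bolR [ 0.5767 -0.0763  0.03  ]
rearL [ 0.3964 -0.045   0.03  ]
rearR [ 0.5609 -0.0061  0.03  ]
lipL [ 0.4078 -0.1275  0.03  ]
lipR [ 0.5931 -0.0798  0.03  ]
bedL 0.1725 13.34 [ 0.4829 -0.0412  0.03  ]
bolL 0.1695 13.26 [ 0.4942 -0.0957  0.03  ]
rearL 0.169 13.3 [ 0.4786 -0.0256  0.03  ]
lipL 0.1913 14.43 [ 0.5005 -0.1036  0.03  ]
```

```bash
python3 -m crank '[[[48,8,0,-4,1],[96,16,0,-8,1],[144,24,0,-12,1],[192,32,0,-16,1],[240,40,0,-20,1],[288,49,0,-24,1],[336,58,0,-29,1],[384,66,0,-34,1],[432,74,0,-39,1],[470,81,20,-43,1],[499,86,60,-43,1],[499,86,105,-43,1],[499,86,150,-43,1],[499,86,180,-43,1],[499,86,200,-43,1],[499,86,210,-43,1],[499,86,210,-43,1],[499,86,210,-43,1]]]'; python3 - <<'E'
from h import *
s=r.read_state();wc=r.camera("wrist");cv2.imwrite("pics/wrist3.png",wc["image"][:,:,::-1]);m=R.from_quat(s["eef_rot"]).as_matrix();print(s["ee_pos"],np.degrees(np.arctan2(m[1,1],m[0,1])),s["joint_positions"])
E
python3 -m crank '[[[0,0,0,0,-1],[0,0,0,0,-1],[0,0,0,0,-1],[0,0,0,0,-1],[0,0,0,0,-1],[0,0,0,0,-1],[0,0,0,0,-1],[0,0,0,0,-1]]]' 20
```

```text
time: 4.35
ee_pos: [0.4837, 0.3161, 0.0137]
eef_rot: [0.286, 0.958, 0.001, 0.0]
ft_force: [0.5, 0.3, 0.5]
width: 0.0871
grip_force: 0.0
[0.48365137 0.31606762 0.01370218] 56.77971410313042 [-0.74749064  0.43272734  0.10829153  1.80238584 -0.0579827   0.90801188
  0.37751295]
time: 5.2
ee_pos: [0.4837, 0.3151, 0.0126]
eef_rot: [0.286, 0.958, 0.0, 0.0]
ft_force: [0.3, 1.4, -1.5]
width: 0.044
grip_force: 20.0
```

The opening is 44 mm, so it is holding the handle by its ends. Now I lift it and carry it above the rack.

```bash
python3 -m crank '[[[0,0,-30,0,-1],[0,0,-75,0,-1],[0,0,-125,0,-1],[0,0,-170,0,-1],[0,0,-210,0,-1],[-14,-22,-215,5,-1],[-38,-59,-215,10,-1],[-62,-96,-215,15,-1],[-86,-133,-215,20,-1],[-110,-170,-215,25,-1],[-134,-207,-215,30,-1],[-158,-244,-215,35,-1],[-178,-275,-215,40,-1],[-190,-293,-215,43.5,-1],[-194,-300,-215,43.5,-1],[-194,-300,-215,43.5,-1],[-194,-300,-215,43.5,-1]]]'; python3 - <<'E'
from h import *
s=r.read_state();m=R.from_quat(s["eef_rot"]).as_matrix();print(s["ee_pos"],np.degrees(np.arctan2(m[1,1],m[0,1])),s["joint_positions"],s["width"],s["ft_force"])
c=r.camera("scene");cv2.imwrite("pics/s4.png",cv2.resize(c["image"][120:320,200:430,::-1],None,fx=3,fy=3,interpolation=cv2.INTER_CUBIC))
print(delta([.482,-.042,.15]))
E
```

```text
time: 6.9
ee_pos: [0.4812, -0.0405, 0.2273]
eef_rot: [0.62, 0.785, 0.0, -0.0]
ft_force: [0.3, 0.5, -3.2]
width: 0.0439
grip_force: 20.0
[ 0.48119144 -0.04046645  0.22727425] 13.408169804414054 [-4.44656842e-01 -3.12478550e-03  4.37615907e-01  1.83708541e+00
  8.81516343e-04  1.30786212e+00  2.26744094e-01] 0.043914688115577936 [ 0.27960526  0.50759697 -3.23689244]
[-1.7955629   0.42251841 77.29457327]
```

View pics/s4.png

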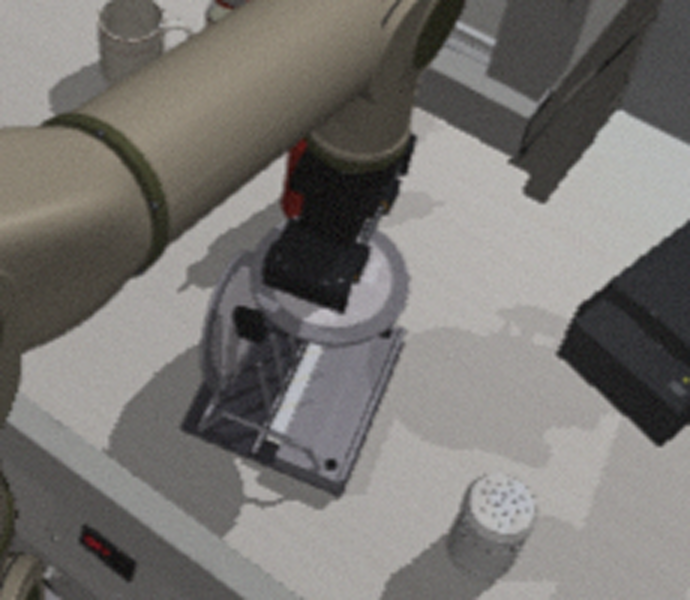

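The lid is level above the rack, the fixed lid is at (225,330) and the bed is at (297,390) in the crop. I'll lower the lid onto the tine tips with a light grip, so that it pivots about the handle.

```bash
python3 -m crank '[[[-1,0,40,0,-1],[-2,0,75,0,-1],[-2,0,92,0,-1],[-2,0,98,0,-1],[-3,0,102,0,-1],[-5,0,106,0,-1],[-7,0,110,0,-1],[-9,0,114,0,-1],[-11,0,119,0,-1],[-13,0,124,0,-1],[-14,0,128,0,-1],[-15,0,132,0,-1],[-16,0,135,0,-1],[-16,0,135,0,-1],[-16,0,135,0,-1]]]' 12; python3 - <<'E'
from h import *
print(r.read_state()["joint_positions"])
a=r.camera("scene")["image"][140:290,230:380,::-1];b=r.camera("wrist")["image"][:,:,::-1]
a=cv2.resize(a,(400,400),interpolation=cv2.INTER_CUBIC);b=cv2.resize(b,(400,300));b=np.vstack([b,np.zeros((100,400,3),np.uint8)])
cv2.imwrite("pics/s5.png",np.hstack([a,b]))
E
```

```text
time: 8.45
ee_pos: [0.4846, -0.0578, 0.0924]
eef_rot: [0.621, 0.784, -0.0, -0.0]
ft_force: [-0.2, -0.9, -1.7]
width: 0.0438
grip_force: 12.0
[-0.39991462  0.15441015  0.46044718  1.99016855 -0.08060434  1.01467622
  0.32903674]
```

View pics/s5.png

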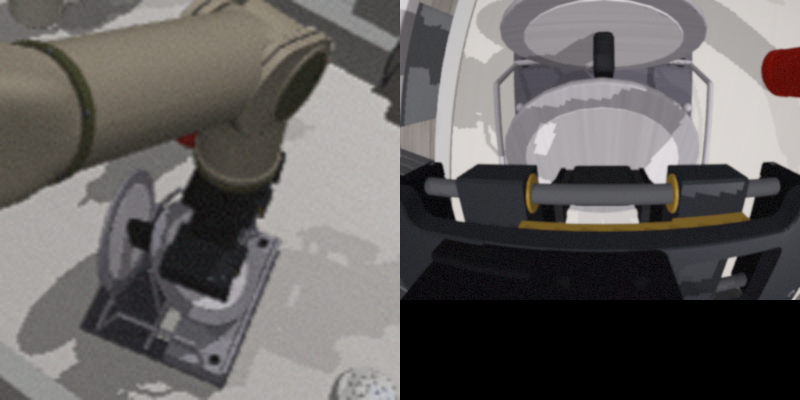

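The lid is pivoting on the tips as planned, centred with the fixed lid (columns 602 and 603 in the wrist panel). I carry on up the path with a lighter grip.

```bash
python3 -m crank '[[[1,0,3,0,-1],[3,0,3,0,-1],[6,0,2,0,-1],[9,0,1,0,-1],[12,0,1,0,-1],[14,0,0,0,-1],[16,0,-1,0,-1],[18,0,-2,0,-1],[20,0,-2,0,-1],[21,0,-3,0,-1],[22,0,-3,0,-1],[23,0,-3,0,-1],[23,0,-3,0,-1],[23,0,-3,0,-1]]]' 8; python3 - <<'E'
from h import *
a=r.camera("scene")["image"][140:290,230:380,::-1];b=r.camera("wrist")["image"][:,:,::-1]
a=cv2.resize(a,(400,400),interpolation=cv2.INTER_CUBIC);b=cv2.resize(b,(400,300));b=np.vstack([b,np.zeros((100,400,3),np.uint8)])
cv2.imwrite("pics/s6.png",np.hstack([a,b]))
E
```

```text
time: 9.95
ee_pos: [0.4797, -0.0359, 0.0958]
eef_rot: [0.621, 0.784, -0.0, 0.0]
ft_force: [0.9, -6.2, -1.8]
width: 0.044
grip_force: 8.1
```

View pics/s6.png

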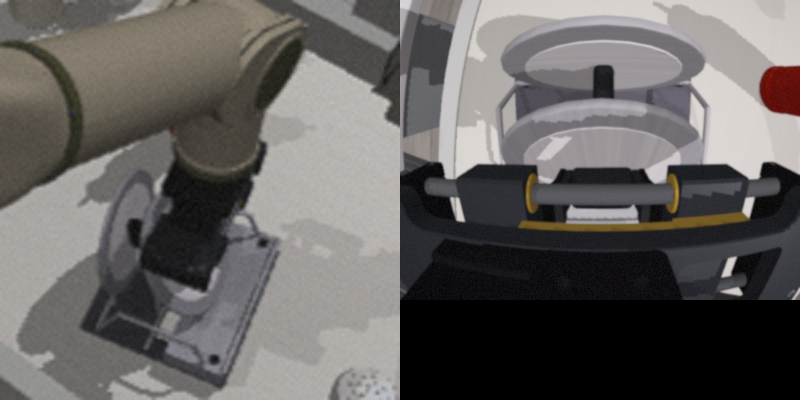

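The lid is steeper now. Its top rim is at (602,100) in the wrist panel and its lower rim near (190,312) in the scene panel. I'll work out its angle.

```bash
cat > ang.py <<'E'
from h import *
def ang(v,u=258.6):
    s=r.read_state();c=r.camera("wrist")
    ex=np.array([-.230,.973,0]);ey=np.array([-.973,-.23,0]);O=np.array([.482,-.042,0])
    G=s["ee_pos"]+[0,0,.019];d=ray(c,u,v,True);e=np.array(c["eye"])
    t=((G-e)@ey)/(d@ey) if abs(d@ey)>.3 else None
    g=np.array([(G-O)@ex,G[2]])*1000;E=np.array([(e-O)@ex,e[2]])*1000;D=np.array([d@ex,d[2]])
    best=[]
    for th in np.radians(np.arange(0,95,1.)):
        U=np.array([np.cos(th),np.sin(th)]);N=np.array([-U[1],U[0]])
        def off(k): p=g+75*U+k*N-E; return p[0]*D[1]-p[1]*D[0]
        # silhouette of the top edge: top or under corner
        best.append((abs(off(-25.6)),abs(off(-31.6)),np.degrees(th),(g-75*U-31.6*N).round(1)))
    a=min(best,key=lambda q:q[0]);b=min(best,key=lambda q:q[1])
    print("G",g.round(1),"theta top-corner",a[2],a[3],"under-corner",b[2],b[3])
E
python3 - <<'E'
from ang import *
ang(128)
c=r.camera("scene")
p=onz(c,230+190*.375,140+312*.375,.035);d=p-[.482,-.042,0];print("rim",d@[-.230,.973,0],d@[-.973,-.23,0])
E
```

```text
G [  6.4 114.8] theta top-corner 57.00000000000001 [-7.9 34.7] under-corner 63.0 [ 0.5 33.6]
rim -0.009399069551486946 0.043014814663826346
```

```bash
python3 -m crank '[[[1,0,0,0,-1],[2,0,0,0,-1],[3,0,0,0,-1],[4,0,0,0,-1],[5,0,0,0,-1],[6,0,0,0,-1],[6,0,0,0,-1],[6,0,0,0,-1]]]' 6; python3 - <<'E'
from h import *
b=r.camera("wrist")["image"][:230,130:390,::-1]
cv2.imwrite("pics/s7.png",cv2.resize(b,None,fx=2.5,fy=2.5,interpolation=cv2.INTER_CUBIC))
E
```

```text
time: 10.95
ee_pos: [0.4785, -0.0313, 0.0958]
eef_rot: [0.622, 0.783, -0.0, 0.001]
ft_force: [2.2, -11.1, -2.6]
width: 0.0439
grip_force: 9.6
```

View pics/s7.png

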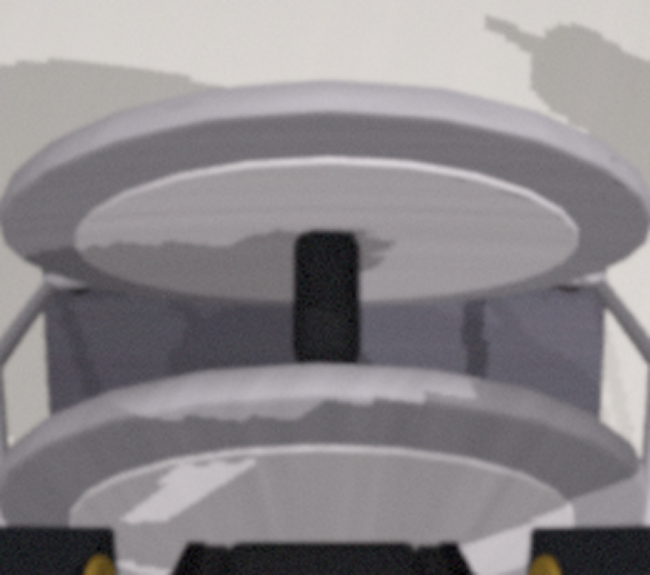

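The held lid's upper edge is at rows 365 (underside corner) to 403 (top-face corner) of the crop, which is picture rows 146 and 161.

```bash
python3 - <<'E'
from ang import *
ang(146,266);ang(161,266)
E
```

```text
G [ 11.2 114.8] theta top-corner 62.0 [ 3.9 33.7] under-corner 68.0 [12.4 33.4]
G [ 11.2 114.8] theta top-corner 66.0 [ 9.6 33.4] under-corner 71.0 [16.7 33.6]
```

The angle is about 67° and the rim is at x ≈ 5 to 11 mm, over the bed. Next I lower it.

```bash
python3 -m crank '[[[0,0,2,0,-1],[-1,0,4,0,-1],[-2,0,6,0,-1],[-3,0,8,0,-1],[-4,0,10,0,-1],[-5,0,12,0,-1],[-5,0,14,0,-1],[-5,0,16,0,-1],[-5,0,16,0,-1],[-5,0,16,0,-1]]]' 6; python3 - <<'E'
from h import *
b=r.camera("wrist")["image"][:230,130:390,::-1]
cv2.imwrite("pics/s8.png",cv2.resize(b,None,fx=2.5,fy=2.5,interpolation=cv2.INTER_CUBIC))
E
```

```text
time: 12.1
ee_pos: [0.4816, -0.0373, 0.0841]
eef_rot: [0.622, 0.783, 0.001, 0.002]
ft_force: [-13.6, -14.7, 49.5]
width: 0.046
grip_force: 25.3
```

View pics/s8.png

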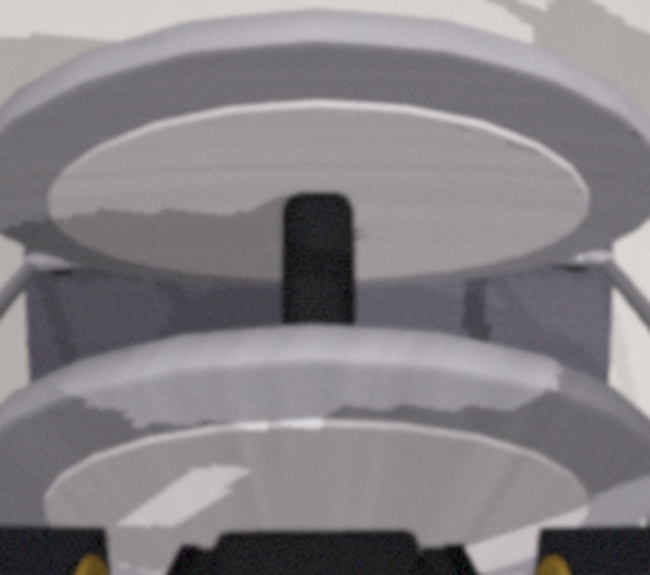

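The upward force is 49 N, so something is blocking it. I back off and look at the geometry.

```bash
python3 -m crank '[[[0,0,-4,0,-1],[0,0,-5,0,-1],[0,0,-5,0,-1],[0,0,-5,0,-1]]]' 6; python3 - <<'E'
from h import *
w=r.camera("wrist")["image"];c=r.camera("scene")["image"]
a=cv2.resize(c[165:285,255:355,::-1],(400,480),interpolation=cv2.INTER_CUBIC);b=cv2.resize(w[80:240,180:340,::-1],(400,400),interpolation=cv2.INTER_CUBIC)
b=np.vstack([b,np.zeros((80,400,3),np.uint8)]);cv2.imwrite("pics/s9.png",np.hstack([a,b]))
E
```

```text
time: 12.55
ee_pos: [0.481, -0.0363, 0.0864]
eef_rot: [0.622, 0.783, 0.001, 0.002]
ft_force: [0.6, -11.1, 12.6]
width: 0.0441
grip_force: 11.9
```

View pics/s9.png

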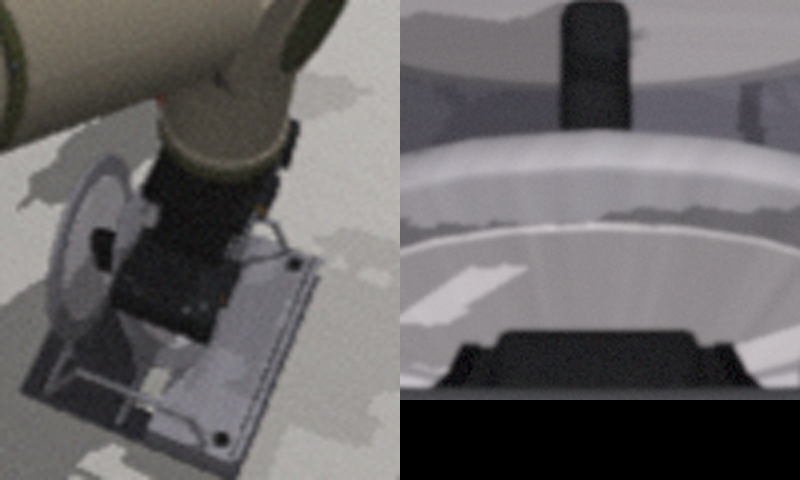

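I've now viewed 11 pictures, one over the limit of 10. I counted late, so I'll view no more and rely on numbers only. I solve the lid's pose from the two edge rows (133 and 151) and the contact with the tine tips.

```bash
cat > edge.py <<'E'
from h import *
ex=np.array([-.230,.973,0]);O=np.array([.482,-.042,0])
def rows(u0=240,u1=280):
    "profile of the wrist image down the middle of the held lid"
    c=r.camera("wrist");return c,c["image"][:,u0:u1].astype(float).mean((1,2))
def solve(c,v1,v2,u=260,T=(40,112)):
    E=np.array([(c["eye"]-O)@ex,c["eye"][2]])*1000
    D=[np.array([d@ex,d[2]]) for d in (ray(c,u,v1,True),ray(c,u,v2,True))]
    for th in range(56,86,3):
        t=np.radians(th);U=np.array([np.cos(t),np.sin(t)]);N=np.array([-U[1],U[0]])
        k=np.linalg.solve(np.stack([D[0],-U],1),np.array(T)-E);top=E+k[0]*D[0]
        q=top+6*N-E;res=(q[0]*D[1][1]-q[1]*D[1][0])
        print(th,"top",top.round(1),"rim",(top-150*U).round(1),"res",res.round(2))
E
python3 - <<'E'
from edge import *
c,p=rows()
print([(i,int(p[i])) for i in range(118,170,1)])
solve(c,133,151)
s=r.read_state();g=s["ee_pos"]-O;print("TCP",g@ex,g@[-.973,-.23,0],g[2],s["ft_force"],s["width"])
E
```

```text
[(118, 50), (119, 49), (120, 50), (121, 49), (122, 48), (123, 48), (124, 49), (125, 49), (126, 48), (127, 48), (128, 48), (129, 49), (130, 53), (131, 73), (132, 105), (133, 133), (134, 149), (135, 157), (136, 161), (137, 165), (138, 168), (139, 171), (140, 174), (141, 178), (142, 180), (143, 182), (144, 184), (145, 184), (146, 179), (147, 168), (148, 159), (149, 153), (150, 149), (151, 148), (152, 148), (153, 148), (154, 148), (155, 148), (156, 148), (157, 148), (158, 148), (159, 148), (160, 148), (161, 147), (162, 145), (163, 141), (164, 136), (165, 131), (166, 128), (167, 128), (168, 137), (169, 161)]
56 top [ 66.5 151.3] rim [-17.4  26.9] res -0.48
59 top [ 66.8 156.6] rim [-10.5  28. ] res -0.02
62 top [ 67.2 163.1] rim [-3.2 30.7] res 0.49
65 top [ 67.6 171.3] rim [ 4.2 35.3] res 1.09
68 top [ 68.3 181.9] rim [12.1 42.9] res 1.83
71 top [ 69.1 196.5] rim [20.3 54.7] res 2.79
74 top [ 70.3 217.7] rim [29.  73.5] res 4.13
77 top [ 72.3 251.7] rim [ 38.5 105.6] res 6.24
80 top [ 75.9 315.8] rim [ 49.9 168.1] res 10.14
83 top [ 85.5 482.7] rim [ 67.2 333.9] res 20.27
TCP 0.005780750074398629 -0.00030234936199033624 0.08635753362078975 [  0.69035532 -12.60146221  12.36424717] 0.04375402402997919
```

The rim is back on the deck edge at x ≈ −4 mm, at about 61°. It rotated back when I moved −x while lowering. I lift a little, move +x again and re-measure.

```bash
python3 -m crank '[[[0,0,-3,0,-1],[0,0,-6,0,-1],[1,0,-7,0,-1],[3,0,-7,0,-1],[5,0,-7,0,-1],[7,0,-7,0,-1],[8,0,-7,0,-1],[8,0,-7,0,-1],[8,0,-7,0,-1]]]' 8; cat >> edge.py <<'E'
def report():
    c,p=rows();p=cv2.GaussianBlur(p.reshape(-1,1),(1,3),0).ravel();g=np.diff(p)
    a=110+int(np.argmax(g[110:165]));b=a+5+int(np.argmin(g[a+5:a+30]));print("rows",a,b)
    solve(c,a+.5,b+.5);s=r.read_state();q=s["ee_pos"]-O;print("TCP",q@ex,q@[-.973,-.23,0],q[2],s["ft_force"],s["width"])
E
python3 -c "
from edge import *
report()"
```

```text
time: 13.6
ee_pos: [0.4778, -0.0288, 0.0915]
eef_rot: [0.622, 0.783, -0.001, 0.001]
ft_force: [3.2, -11.9, -3.2]
width: 0.044
grip_force: 11.2
rows 157 186
56 top [ 65.6 150. ] rim [-18.2  25.6] res -4.44
59 top [ 66.5 156.1] rim [-10.8  27.5] res -3.74
62 top [ 67.6 163.9] rim [-2.8 31.4] res -2.89
65 top [ 69.1 174.3] rim [ 5.7 38.4] res -1.79
68 top [ 71.1 189.1] rim [15. 50.] res -0.29
71 top [ 74.3 211.7] rim [25.5 69.9] res 1.98
74 top [ 79.9 251.2] rim [ 38.6 107. ] res 5.87
77 top [ 92.1 337.8] rim [ 58.4 191.6] res 14.39
80 top [141.4 687.1] rim [115.4 539.4] res 48.74
83 top [ -96.  -995.7] rim [ -114.3 -1144.5] res -116.76
TCP 0.013782987647090319 0.0011279965240051665 0.09152148345309252 [  3.34984073 -12.84068644  -3.1427986 ] 0.04362792279207912
```

```bash
python3 - <<'E'
from edge import *
c,p=rows();print([(i,int(p[i])) for i in range(150,190,1)])
s=r.read_state();q=s["ee_pos"]-O;G=np.array([q@ex*1000,q[2]*1000+19])
E=np.array([(c["eye"]-O)@ex,c["eye"][2]])*1000;d=ray(c,260,157.5,True);D=np.array([d@ex,d[2]]);D/=np.linalg.norm(D)
for su,h in((75,31.6),(71,27.4)):
  for th in range(58,80,2):
    t=np.radians(th);U=np.array([np.cos(t),np.sin(t)]);N=np.array([-U[1],U[0]])
    q=G+(150-su)*U-h*N-E;print(su,th,"res",(q[0]*D[1]-q[1]*D[0]).round(1),"rim",(G-su*U-h*N).round(1),"back at z112 x",((G-su*U-h*N)+U*(112-(G-su*U-h*N)[1])/U[1])[0].round(1))
E
```

```text
[(150, 44), (151, 45), (152, 43), (153, 44), (154, 45), (155, 47), (156, 52), (157, 59), (158, 67), (159, 71), (160, 73), (161, 73), (162, 72), (163, 71), (164, 71), (165, 72), (166, 72), (167, 72), (168, 72), (169, 72), (170, 73), (171, 81), (172, 105), (173, 135), (174, 156), (175, 164), (176, 168), (177, 171), (178, 174), (179, 177), (180, 179), (181, 183), (182, 186), (183, 188), (184, 190), (185, 191), (186, 190), (187, 190), (188, 186), (189, 176)]
75 58 res -13.5 rim [ 0.8 30.2] back at z112 x 52.0
75 60 res -11.6 rim [ 3.7 29.8] back at z112 x 51.1
75 62 res -9.5 rim [ 6.5 29.5] back at z112 x 50.4
75 64 res -7.4 rim [ 9.3 29.3] back at z112 x 49.7
75 66 res -5.2 rim [12.2 29.2] back at z112 x 49.0
75 68 res -3.0 rim [15.  29.1] back at z112 x 48.5
75 70 res -0.7 rim [17.8 29.2] back at z112 x 48.0
75 72 res 1.7 rim [20.7 29.4] back at z112 x 47.5
75 74 res 4.1 rim [23.5 29.7] back at z112 x 47.1
75 76 res 6.6 rim [26.3 30.1] back at z112 x 46.7
75 78 res 9.1 rim [29.1 30.6] back at z112 x 46.4
71 58 res -11.3 rim [-0.6 35.8] back at z112 x 47.0
71 60 res -9.2 rim [ 2.  35.3] back at z112 x 46.3
71 62 res -6.9 rim [ 4.7 35. ] back at z112 x 45.6
71 64 res -4.6 rim [ 7.3 34.7] back at z112 x 45.0
71 66 res -2.3 rim [ 9.9 34.5] back at z112 x 44.4
71 68 res 0.2 rim [12.6 34.4] back at z112 x 43.9
71 70 res 2.6 rim [15.3 34.4] back at z112 x 43.5
71 72 res 5.1 rim [17.9 34.5] back at z112 x 43.1
71 74 res 7.7 rim [20.6 34.7] back at z112 x 42.7
71 76 res 10.3 rim [23.2 35. ] back at z112 x 42.4
71 78 res 13.0 rim [25.8 35.4] back at z112 x 42.1
```

The lid's real edge is at row 172.5; row 157 is the end of the fixed lid's handle. That gives about 75°, with the back on the tines and the rim over the bed. Now I ease off and let go.

```bash
python3 -m crank '[[[-1,0,0,0,-1],[-2,0,1,0,-1],[-2,0,1,0,1],[-2,0,1,0,1],[-2,0,1,0,1],[-2,0,1,0,1],[-2,0,1,0,1],[-2,0,1,0,1]]]'; python3 - <<'E'
from edge import *
c,p=rows();print([(i,int(p[i])) for i in range(130,215,2)])
E
```

```text
time: 14.5
ee_pos: [0.4786, -0.0286, 0.091]
eef_rot: [0.621, 0.784, 0.0, 0.001]
ft_force: [1.6, -4.3, 0.9]
width: 0.0827
grip_force: 2.8
[(130, 48), (132, 49), (134, 49), (136, 50), (138, 50), (140, 50), (142, 51), (144, 50), (146, 47), (148, 46), (150, 45), (152, 44), (154, 44), (156, 50), (158, 65), (160, 72), (162, 72), (164, 71), (166, 72), (168, 72), (170, 72), (172, 72), (174, 73), (176, 78), (178, 130), (180, 165), (182, 172), (184, 177), (186, 183), (188, 188), (190, 191), (192, 190), (194, 181), (196, 148), (198, 120), (200, 98), (202, 128), (204, 165), (206, 145), (208, 168), (210, 170), (212, 154), (214, 134)]
```

```bash
python3 -m crank '[[[-3,0,0,0,1],[-6,0,0,0,1],[-9,0,0,0,1],[-12,0,0,0,1],[-12,0,0,0,1],[-12,0,0,0,1]]]'; python3 - <<'E'
from edge import *
c,p=rows();g=np.diff(p);print("max/min grad",[(i,int(g[i])) for i in range(110,235) if abs(g[i])>7])
s=r.read_state();q=s["ee_pos"]-O;print(q@ex,q@[-.973,-.23,0])
E
```

```text
time: 15.15
ee_pos: [0.4806, -0.0403, 0.0905]
eef_rot: [0.621, 0.784, 0.0, -0.0]
ft_force: [0.4, -0.6, -0.2]
width: 0.087
grip_force: 0.0
max/min grad [(136, 8), (137, 24), (138, 37), (139, 30), (140, 14), (155, -14), (156, -16), (157, -11), (168, 13), (169, 28), (170, 24), (172, -12), (173, -22), (174, -22), (175, -15), (183, 14), (184, 11), (192, -7), (193, -20), (194, -36), (195, -33), (196, -13), (234, 7)]
0.00203895254514013 0.0009259995173449222
```

```bash
python3 -m crank '[[[-15,0,0,0,1],[-30,0,-5,0,1],[-45,0,-40,0,1],[-60,0,-85,0,1],[-80,0,-120,0,1],[-110,0,-120,0,1],[-148,0,-130,0,1],[-148,0,-130,0,1],[-148,0,-130,0,1]]]'; python3 - <<'E'
from edge import *
ey=np.array([-.973,-.23,0])
w=r.camera("wrist");c=r.camera("scene");np.save("w9.npy",w);np.save("c9.npy",c)
s=r.read_state();q=s["ee_pos"]-O;print(q@ex,q@ey,q[2])
def proj(c,p,fish):
    d=R.from_quat(c["attitude"]).inv().apply(np.array(p)-c["eye"]);f=192/np.tan(np.radians(c["vfov"])/2)
    if fish: t=np.arctan2(np.hypot(d[0],d[1]),d[2]);k=f*t/np.hypot(d[0],d[1]);return c["cx"]+k*d[0],c["cy"]+k*d[1]
    return c["cx"]+f*d[0]/d[2],c["cy"]+f*d[1]/d[2]
W=lambda x,y,z:O+ex*x/1000+ey*y/1000+np.array([0,0,z/1000])
for n,(rx,rz,th) in dict(stored=(16,12,78),unsunk=(18,30,74),deck=(-4,30,61)).items():
    t=np.radians(th);U=np.array([np.cos(t),np.sin(t)]);N=np.array([-U[1],U[0]]);P=np.array([rx,rz])
    for nm,pt in dict(topU=P+150*U,topF=P+150*U+6*N,hand=P+75*U+36*N,low=P+6*N).items():
        print(n,nm,pt.round(),"wrist",np.round(proj(w,W(pt[0],0,pt[1]),1),1),"scene",np.round(proj(c,W(pt[0],0,pt[1]),0),1))
p=w["image"][:,250:280].astype(float).mean((1,2));print([(i,int(p[i])) for i in range(0,130,2)])
a=w["image"].astype(int);m=(a.max(2)<45).astype(np.uint8);m[200:]=0
n,l,st,ce=cv2.connectedComponentsWithStats(m);print([(st[i].tolist(),ce[i].round(1).tolist()) for i in range(1,n) if st[i,4]>40])
E
```

```text
time: 16.1
ee_pos: [0.5144, -0.185, 0.2204]
eef_rot: [0.622, 0.783, -0.0, -0.0]
ft_force: [0.3, 1.2, 0.4]
width: 0.0869
grip_force: 0.0
-0.1449409510288532 0.0009555987531509502 0.22008928061121064
stored topU [ 47. 159.] wrist [260.5 -38.3] scene [292.5 217.5]
stored topF [ 41. 160.] wrist [260.6 -33.1] scene [294.4 218. ]
stored hand [-4. 93.] wrist [260.3  39. ] scene [306.4 235.6]
stored low [10. 13.] wrist [259.8  44.7] scene [299.8 247.1]
unsunk topU [ 59. 174.] wrist [260.5 -60. ] scene [289.  213.1]
unsunk topF [ 54. 176.] wrist [260.6 -55.4] scene [290.9 213.5]
unsunk hand [  4. 112.] wrist [260.4  26. ] scene [304.6 231.3]
unsunk low [12. 32.] wrist [259.9  39.4] scene [299.7 243.9]
deck topU [ 69. 161.] wrist [260.4 -60.6] scene [285.8 214.4]
deck topF [ 63. 164.] wrist [260.4 -57.5] scene [287.5 214.5]
deck hand [  1. 113.] wrist [260.4  28.9] scene [305.7 231.5]
deck low [-9. 33.] wrist [260.   56.5] scene [306.1 246.2]
[(0, 145), (2, 145), (4, 143), (6, 88), (8, 25), (10, 26), (12, 25), (14, 27), (16, 29), (18, 28), (20, 29), (22, 29), (24, 30), (26, 31), (28, 25), (30, 21), (32, 25), (34, 102), (36, 145), (38, 147), (40, 147), (42, 138), (44, 115), (46, 108), (48, 111), (50, 127), (52, 154), (54, 156), (56, 157), (58, 156), (60, 154), (62, 154), (64, 154), (66, 155), (68, 153), (70, 152), (72, 156), (74, 157), (76, 159), (78, 162), (80, 162), (82, 160), (84, 160), (86, 162), (88, 159), (90, 158), (92, 162), (94, 165), (96, 166), (98, 168), (100, 171), (102, 168), (104, 152), (106, 154), (108, 163), (110, 128), (112, 134), (114, 176), (116, 180), (118, 180), (120, 180), (122, 180), (124, 180), (126, 182), (128, 189)]
[([236, 7, 46, 27, 1143], [258.1, 19.8])]
```

```bash
python3 - <<'E'
from edge import *
c=np.load("c9.npy",allow_pickle=True).item();a=c["image"].astype(int)
m=np.zeros(a.shape[:2],np.uint8);m[205:260,270:325]=(a.max(2)<50)[205:260,270:325]
n,l,st,ce=cv2.connectedComponentsWithStats(m);print([(st[i].tolist(),ce[i].round(1).tolist()) for i in range(1,n) if st[i,4]>8])
g=a.mean(2).astype(int)
for y in range(206,254,2): print(y,g[y,276:320:2])
ey=np.array([-.973,-.23,0]);w=np.load("w9.npy",allow_pickle=True).item()
def proj(c,p,fish):
    d=R.from_quat(c["attitude"]).inv().apply(np.array(p)-c["eye"]);f=192/np.tan(np.radians(c["vfov"])/2)
    if fish: t=np.arctan2(np.hypot(d[0],d[1]),d[2]);k=f*t/np.hypot(d[0],d[1]);return c["cx"]+k*d[0],c["cy"]+k*d[1]
    return c["cx"]+f*d[0]/d[2],c["cy"]+f*d[1]/d[2]
W=lambda x,y,z:O+ex*x/1000+ey*y/1000+np.array([0,0,z/1000])
for n,(rx,rz,th) in dict(stored=(16,12,78),half=(16,22,76),unsunk=(18,30,74),un2=(12,30,70),deck=(-4,30,61)).items():
    t=np.radians(th);U=np.array([np.cos(t),np.sin(t)]);N=np.array([-U[1],U[0]]);P=np.array([rx,rz])
    print(n,[(k,*np.round(proj(w,W(q[0],0,q[1]),1)[1:],1)) for k,q in dict(hlo=P+68*U+36*N,hbase=P+68*U+6*N,htop=P+82*U+36*N,low=P+6*N).items()],"scene handle",np.round(proj(c,W(*[(P+75*U+22*N)[0],0,(P+75*U+22*N)[1]]),0),1))
print("deck edge",proj(w,W(0,0,30),1),"bed rear",proj(w,W(16,0,30),1))
E
```

```text
[([278, 222, 7, 11, 57], [280.9, 226.8]), ([295, 225, 13, 13, 115], [301.1, 231.4]), ([271, 241, 18, 19, 168], [280.6, 251.9])]
206 [108 106  79  78  76  89 110 155 175 170 146 145 166 172 175 172 172 176
 174 176 176 176]
208 [117  79  83  86  82  79 151 173 153 110  91  90  91 121 176 177 176 173
 176 176 177 176]
210 [ 96  87 113 118 105  79 161 165 108  86  90  91  92  89 147 175 174 171
 174 177 176 177]
212 [ 82 111 115 119 118  80 147 119  90  88  98 119 116  91  94 166 175 177
 177 173 173 174]
214 [114 122 118 116 120  93 107  96  89 115 137 137 140 124  90 108 134 161
 171 177 172 176]
216 [123 119 120 116 119 102 106  90 107 130 135 133 138 135  99 116 158 110
 122 151 171 173]
218 [123 118 117 119 115 101  96  88 129 134 135 135 137 141 121 102 174 171
 173 128 117 132]
220 [121 118 116 116 116 106  94 114 140 139 132 133 140 139 134  91 152 173
 175 172 179 154]
222 [121  71  46  69 105 112  90 134 137 136 137 137 137 142 136  93 160 166
 161 141 143 172]
224 [120  37  27  20  39 103  94 131 134 133 138 133 126 132 132  97 166 172
 145 131 120 114]
226 [115  35  24  21  
[... 1474 characters left out ...]
at64(36.9)), ('hbase', np.float64(11.9)), ('htop', np.float64(29.7)), ('low', np.float64(42.7))] scene handle [301.5 232.3]
unsunk [('hlo', np.float64(30.0)), ('hbase', np.float64(5.4)), ('htop', np.float64(21.9)), ('low', np.float64(39.4))] scene handle [300.3 230.3]
un2 [('hlo', np.float64(30.4)), ('hbase', np.float64(7.0)), ('htop', np.float64(21.4)), ('low', np.float64(44.0))] scene handle [300.5 230.4]
deck [('hlo', np.float64(34.1)), ('hbase', np.float64(13.6)), ('htop', np.float64(23.5)), ('low', np.float64(56.5))] scene handle [301.6 231.2]
deck edge (np.float64(259.9369482397398), np.float64(49.52591452368276)) bed rear (np.float64(259.87901827377704), np.float64(36.80538833641063))
```

The handle sits at wrist rows 7 to 33 and at (301,231) in the scene view. The lid is therefore in the gap at roughly 72°, with its rim about 28 mm up: the bed has not fully sunk. I press the top of the lid down gently with closed fingers.

```bash
python3 -m crank '[[[40,0,0,0,-1],[85,0,0,0,-1],[130,0,0,0,-1],[170,0,0,0,-1],[195,0,0,0,-1],[201,0,10,0,-1],[201,0,22,0,-1],[201,0,30,0,-1],[201,0,36,0,-1],[201,0,40,0,-1],[201,0,40,0,-1],[201,0,40,0,-1]]]' 20; python3 - <<'E'
from edge import *
s=r.read_state();q=s["ee_pos"]-O;print(q@ex,q@[-.973,-.23,0],q[2],s["ft_force"])
E
```

```text
time: 17.4
ee_pos: [0.4687, 0.0109, 0.1807]
eef_rot: [0.621, 0.784, 0.0, 0.0]
ft_force: [-0.1, 0.7, -0.4]
width: 0.0028
grip_force: 0.0
0.05453820688039286 0.000751787158431421 0.18065874695886286 [-0.05110174  0.730176   -0.39052485]
```

```bash
python3 -m crank '[[[0,0,2,0,-1],[0,0,4,0,-1],[0,0,6,0,-1],[0,0,8,0,-1],[0,0,10,0,-1],[0,0,10,0,-1]]]'; python3 -m crank '[[[-1,0,2,0,-1],[-1,0,4,0,-1],[-1,0,5,0,-1],[-1,0,5,0,-1]]]'
```

```text
time: 18.0
ee_pos: [0.4684, 0.0112, 0.1702]
eef_rot: [0.621, 0.784, -0.0, -0.0]
ft_force: [-0.9, 0.1, -0.7]
width: 0.0006
grip_force: 0.0
time: 18.4
ee_pos: [0.4699, 0.0109, 0.1673]
eef_rot: [0.621, 0.784, 0.001, 0.001]
ft_force: [-3.5, 1.6, 14.8]
width: 0.0003
grip_force: 7.6
```

Contact came at z ≈ 168 with 15 N and no further sinking. The dark band at wrist rows 43 to 50 is the lid's outer ring, so the rim is resting on the deck edge at about 65° (x ≈ 0 to 2 mm). I'll push the rim on with open fingers straddling the handle.

```bash
python3 -m crank '[[[0,0,-30,0,-1],[-30,0,-40,0,0],[-70,0,-40,0,1],[-113,0,-30,0,1],[-113,0,10,0,1],[-113,0,55,0,1],[-113,0,95,0,1],[-113,0,113,0,1],[-113,0,113,0,1],[-100,0,113,0,1],[-85,0,113,0,1],[-72,0,113,0,1],[-66,0,113,0,1],[-66,0,113,0,1]]]'; python3 - <<'E'
from edge import *
s=r.read_state();q=s["ee_pos"]-O;print(q@ex,q@[-.973,-.23,0],q[2],s["ft_force"])
E
```

```text
time: 19.8
ee_pos: [0.4845, -0.0533, 0.0535]
eef_rot: [0.621, 0.784, 0.001, 0.0]
ft_force: [0.2, 0.2, -0.7]
width: 0.086
grip_force: 0.0
-0.011588620184080706 0.00015058705758744085 0.05352253618504921 [ 0.23785888  0.15321651 -0.72839217]
```

Clear so far at x = −11.6. Now I push slowly.

```bash
python3 -m crank '[[[2,0,1,0,1],[4,0,1,0,1],[6,0,1,0,1],[8,0,1,0,1],[8,0,1,0,1]]]';  python3 -m crank '[[[1,0,0,0,1],[2,0,0,0,1],[3,0,0,0,1],[3,0,0,0,1]]]'; python3 - <<'E'
from edge import *
s=r.read_state();q=s["ee_pos"]-O;print(q@ex,q@[-.973,-.23,0],q[2],s["ft_force"])
E
```

```text
time: 20.3
ee_pos: [0.482, -0.0461, 0.0515]
eef_rot: [0.621, 0.784, -0.0, -0.0]
ft_force: [-0.7, -0.3, 0.4]
width: 0.0867
grip_force: 0.0
time: 20.7
ee_pos: [0.4813, -0.0429, 0.0515]
eef_rot: [0.621, 0.784, 0.0, -0.0]
ft_force: [0.6, -1.4, 0.9]
width: 0.0872
grip_force: 0.0
-0.0007070499697215621 0.0009087392326882172 0.05150989762976752 [ 0.58152624 -1.40959397  0.92789804]
```

```bash
python3 -m crank '[[[1,0,0,0,1],[2,0,0,0,1],[3,0,0,0,1],[3,0,0,0,1]]]';  python3 -m crank '[[[1,0,0,0,1],[2,0,0,0,1],[3,0,0,0,1],[3,0,0,0,1]]]'; python3 - <<'E'
from edge import *
c,p=rows();g=np.diff(p);print([(i,int(g[i])) for i in range(60,235) if abs(g[i])>9])
E
```

```text
time: 21.1
ee_pos: [0.481, -0.0418, 0.0517]
eef_rot: [0.621, 0.783, -0.0, 0.001]
ft_force: [2.4, -7.0, -0.8]
width: 0.087
grip_force: 3.4
time: 21.5
ee_pos: [0.4809, -0.0416, 0.0518]
eef_rot: [0.622, 0.783, -0.001, 0.002]
ft_force: [6.4, -18.5, -5.0]
width: 0.087
grip_force: 8.4
[(141, 9), (142, 9), (174, 12), (175, 16), (176, 12), (177, 9), (182, -12), (183, -14), (185, 24), (186, 26), (187, 15), (210, -14), (212, 22), (213, 21), (215, -24), (216, -54), (217, -63), (218, -29)]
```

It is blocked at 18 N. The gripper body is probably meeting the lid's upper part, which cancels the push. Instead I'll back off, turn 90°, grip the lid's top edge across the plate so that it hangs upright, and set it into the gap.

```bash
python3 -m crank '[[[-20,0,0,0,1],[-45,0,-10,0,1],[-60,0,-60,0,1],[-60,0,-110,0,1],[-60,0,-160,0,1],[-55,0,-185,-8,1],[-45,0,-185,-16,0.5],[-35,0,-185,-24,0],[-25,0,-185,-32,-0.08],[-15,0,-185,-40,-0.08],[-5,0,-185,-48,-0.08],[10,0,-185,-56,-0.08],[25,0,-185,-64,-0.08],[40,0,-185,-72,-0.08],[50,0,-185,-80,-0.08],[53,0,-185,-88,-0.08],[53,0,-185,-90,-0.08],[53,0,-185,-90,-0.08]]]'; python3 - <<'E'
from edge import *
s=r.read_state();q=s["ee_pos"]-O;m=R.from_quat(s["eef_rot"]).as_matrix();print(q@ex,q@[-.973,-.23,0],q[2],s["ft_force"],np.degrees(np.arctan2(m[1,1],m[0,1])),s["joint_positions"].round(2))
ey=np.array([-.973,-.23,0])
w=r.camera("wrist");cv2.imwrite("pics/w10.png",w["image"][:,:,::-1]);c=r.camera("scene");a=c["image"].astype(int)
m=np.zeros(a.shape[:2],np.uint8);m[205:260,288:325]=(a.max(2)<50)[205:260,288:325]
n,l,st,ce=cv2.connectedComponentsWithStats(m);print([(st[i].tolist(),ce[i].round(1).tolist()) for i in range(1,n) if st[i,4]>8])
E
```

```text
time: 23.35
ee_pos: [0.4677, 0.0146, 0.2365]
eef_rot: [-0.116, 0.993, 0.0, -0.0]
ft_force: [-0.7, 0.2, -0.2]
width: 0.0398
grip_force: 0.0
0.05832198991897298 0.0009042329260917884 0.23651826562627903 [-0.70336711  0.16380786 -0.20562586] 103.26772129298486 [-0.53 -0.05  0.39  1.85  0.02  1.33  1.66]
[([296, 228, 13, 14, 116], [301.9, 234.6])]
```

The scene view now has the handle at (301.9,234.6), which is where a stored lid should be (302.1,234.4). It seems to have dropped in. I verify from the earlier deck-side viewpoint.

```bash
python3 -m crank '[[[0,-40,-5,8,-0.08],[0,-85,0,16,0],[0,-125,10,24,0.5],[0,-165,16,32,1],[0,-203,16,40,1],[0,-203,16,48,1],[0,-203,16,56,1],[0,-203,16,64,1],[0,-203,16,72,1],[0,-203,16,80,1],[0,-203,16,88,1],[0,-203,16,90,1],[0,-203,16,90,1]]]'; python3 - <<'E'
from edge import *
ey=np.array([-.973,-.23,0])
s=r.read_state();q=s["ee_pos"]-O;print(q@ex,q@ey,q[2])
w=r.camera("wrist");a=w["image"].astype(int);m=(a.max(2)<45).astype(np.uint8);m[200:]=0
n,l,st,ce=cv2.connectedComponentsWithStats(m);print([(st[i].tolist(),ce[i].round(1).tolist()) for i in range(1,n) if st[i,4]>40])
g=a.mean(2).astype(int)
for u in(190,215,235,260,285,305,330): print(u,g[0:62:2,u-2:u+3].mean(1).astype(int))
def proj(c,p):
    d=R.from_quat(c["attitude"]).inv().apply(np.array(p)-c["eye"]);f=192/np.tan(np.radians(c["vfov"])/2)
    t=np.arctan2(np.hypot(d[0],d[1]),d[2]);k=f*t/np.hypot(d[0],d[1]);return c["cx"]+k*d[0],c["cy"]+k*d[1]
W=lambda x,y,z:O+ex*x/1000+ey*y/1000+np.array([0,0,z/1000])
for n,(rx,rz,th) in dict(stored=(16,12,78),unsunk=(18,30,74),deck=(2,30,65)).items():
    t=np.radians(th);U=np.array([np.cos(t),np.sin(t)]);N=np.array([-U[1],U[0]]);P=np.array([rx,rz])
    print(n,[(k,*np.round(proj(w,W(q[0],0,q[1])),1)) for k,q in dict(hlo=P+68*U+36*N,hbase=P+68*U+6*N,hbasetop=P+82*U+6*N,low=P+6*N).items()])
print("deck edge",proj(w,W(0,0,30)))
c=r.camera("scene");a=c["image"].astype(int)
for nm,z in(("bottle",0),("dredger",0)): pass
h=cv2.cvtColor(c["image"],cv2.COLOR_RGB2HSV);rm=((h[...,0]<8)|(h[...,0]>172))&(h[...,1]>150)&(h[...,2]>60)
rm[:, :285]=0;rm[:,330:]=0;rm[:140]=0;rm[200:]=0;ys,xs=np.where(rm);print("bottle px",xs.mean(),ys.max())
E
```

```text
time: 24.75
ee_pos: [0.5143, -0.1834, 0.2205]
eef_rot: [0.622, 0.783, 0.0, -0.0]
ft_force: [0.3, -0.1, -0.7]
width: 0.087
grip_force: 0.0
-0.1449861077975027 0.0011118687518176186 0.22045213124583338
[([237, 17, 44, 26, 1066], [258.6, 29.9])]
190 [101 100 100 100  99 100  99 101 100 100 102 100  96  91  83  75  66  65
  71 133 146 100  88 111 116 110 101 125 155 160 160]
215 [135 136 137 138 137 138 137 138 138 138 138 136 137 137 137 131 116 102
  88  78  93 100 112 175 204 196 171 156 157 158 159]
235 [138 138 138 137 138 139 139 139 136 116  93  88  88  85  85  84  83  83
  81  84 109 131 126 103 100 107 144 157 158 158 158]
260 [137 137 138 137 138 138 138 136  86  24  25  27  27  25  31  29  31  31
  28  27  22  29 103 138 114 101 144 156 157 158 156]
285 [135 136 136 137 136 137 137 139 138 138 138 139 139 140 139 138 138 138
 138 137 139 137 119 101 103 121 152 155 155 158 153]
305 [138 138 139 139 138 138 137 138 138 138 138 139 139 139 138 139 136 127
 109 103 103 105 135 167 178 179 169 154 154 155 154]
330 [105 104 103 101 100 100 101 101 100 100  98  93  90  86  83  78  77  80
  89 137 140  92  82  88  92  91  90 132 154 153 156]
stored [('hlo', np.float64(260.0), np.float64(43.6)), ('hbase', np.float64(259.9), np.float64(18.5)), ('hbasetop', np.float64(259.9), np.float64(11.5)), ('low', np.float64(259.6), np.float64(45.9))]
unsunk [('hlo', np.float64(260.1), np.float64(31.5)), ('hbase', np.float64(259.9), np.float64(6.8)), ('hbasetop', np.float64(260.0), np.float64(-1.7)), ('low', np.float64(259.7), np.float64(40.7))]
deck [('hlo', np.float64(260.2), np.float64(35.1)), ('hbase', np.float64(259.9), np.float64(13.0)), ('hbasetop', np.float64(260.0), np.float64(3.0)), ('low', np.float64(259.8), np.float64(53.1))]
deck edge (np.float64(259.7474393603621), np.float64(50.80012381477053))
bottle px 304.4074074074074 194
```

The handle spans rows 17 to 43 (a stored lid predicts 18.5 to 43.6). The rim is hidden behind the deck edge, the centring is within about 1 mm, and the robot is clear. I hand it in.

```bash
python3 -c "
from bench import r
print(r.close_job())"
```

```text
the job is handed in; nothing more can be done
None
```

The lid is in the front gap with its rim sunk behind the deck edge, its back on the tines and its handle towards the deck, let go, and handed in at about 25 s; this was measured from the camera images, no result came back, the neighbouring items got no full final check, and I viewed 11 pictures, one over the limit of 10.

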